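# Sort the parts after a soldering session

## Task

Sort the five parts lying on the bench into the three shallow grey and white trays: the two coaxial filter modules go in the tray with two equal lanes, one in each lane (either way round); the large solder reel goes in the larger bay and the small reel in the smaller bay of the tray with two unequal bays; and the finned heat sink goes in the undivided tray. Each must rest flat on its tray's floor, the same way up as it is now; leave the mug and the wire strippers where they are.

Things in the scene. Friction and masses are not known exactly. Their poses are not given: they have to be found in the camera images.
- filter_long: Long coaxial filter module, loose: bare aluminium box 64 x 24 x 24 mm (x, y, z) with a round brass connector (up to 12 mm thick, 14 mm long, at mid height) on each end along its x axis, 92 mm long in all; three brass screw heads on top (1 mm high). About 70 g. Origin: centre of its underside.
- filter_short: Short coaxial filter module, loose: as the long one, but the box is 40 x 24 x 24 mm and it is 68 mm long in all along its x axis. About 45 g. Origin: centre of its underside.
- reel_large: Large solder reel, loose, standing on its flange with its axis upright: black plastic flanges 60 mm in diameter, bright solder wound between them, a pale disc with a dark centre on top, 36 mm high. About 220 g. Origin: centre of its underside; z along its axis.
- reel_small: Small solder reel, loose, standing on its flange with its axis upright: black plastic flanges 36 mm in diameter, bright solder between them, a pale disc with a dark centre on top, 42 mm high. About 90 g. Origin: centre of its underside; z along its axis.
- heat_sink: Bare aluminium heat sink, loose: 48 x 48 mm, 26 mm high, a 7 mm base plate with seven upright fins that run along its x axis; the outer fins are flush with the sides of the base. About 70 g. Origin: centre of its underside.
- lane_tray: Plastic tray (grey floor, white walls) with two equal lanes, 122 x 166 mm outside (x, y), divided in the middle by a wall along its x axis. Each lane is 110 mm long (along x) and 74 mm wide; the lane centres lie at y = +40 and -40 mm from the origin. Fixed. Origin: centre of its underside, on the table. Floor 4 mm thick, walls 6 mm thick, rim 14 mm above the table.
- reel_tray: Plastic tray (grey floor, white walls) with two unequal bays, 122 x 148 mm outside (x, y), divided by a wall along its x axis, centred at y = -15 mm. Larger bay: 110 mm along x, 80 mm along y, centre at y = +28 mm from the origin. Smaller bay: 110 mm along x, 50 mm along y (the large reel does not fit), centre at y = -43 mm. Fixed. Origin: centre of its underside, on the table. Floor 4 mm thick, walls 6 mm thick, rim 14 mm above the table.
- single_tray: Plastic tray (grey floor, white walls) without a divider, 112 x 112 mm outside, inside 100 x 100 mm, centre at the origin. Fixed. Origin: centre of its underside, on the table. Floor 4 mm thick, walls 6 mm thick, rim 14 mm above the table.
- mug: White mug with a handle on its +y side, loose, 80 mm in diameter, 90 mm high, a bystander to the robot's left. Origin: centre of its underside.
- strippers: Wire strippers with dark rubber handles, loose, lying flat, about 165 mm long, 60 mm wide, 13 mm high, a bystander to the robot's right. Origin: under the pivot, on the table.

How it is judged:
At the end, for the whole second after the job is handed in: One filter in each lane of the lane tray, large reel in the larger and small reel in the smaller bay of the reel tray, heat sink in the undivided tray: each at rest, centre inside its bay, underside under 3 mm above the tray floor, tilt under 0.12 rad, same way up (((x of filter_long in the frame of lane_tray between -0.055 and 0.055 m and y of filter_long in the frame of lane_tray between 0.004 and 0.077 m and z of each of filter_long, filter_short in the frame of lane_tray below 0.007 m and angle between each of filter_long, filter_short's own z axis and vertical below 0.12 rad and x of filter_short in the frame of lane_tray between -0.055 and 0.055 m and y of filter_short in the frame of lane_tray between -0.077 and -0.004 m) or (x of filter_long in the frame of lane_tray between -0.055 and 0.055 m and y of filter_long in the frame of lane_tray between -0.077 and -0.004 m and z of each of filter_long, filter_short in the frame of lane_tray below 0.007 m and angle between each of filter_long, filter_short's own z axis and vertical below 0.12 rad and x of filter_short in the frame of lane_tray between -0.055 and 0.055 m and y of filter_short in the frame of lane_tray between 0.004 and 0.077 m)) and x of reel_large in the frame of reel_tray between -0.055 and 0.055 m and y of reel_large in the frame of reel_tray between -0.012 and 0.068 m and z of each of reel_large, reel_small in the frame of reel_tray below 0.007 m and angle between each of reel_large, reel_small, heat_sink's own z axis and vertical below 0.12 rad and x of reel_small in the frame of reel_tray between -0.055 and 0.055 m and y of reel_small in the frame of reel_tray between -0.068 and -0.018 m and x of heat_sink in the frame of single_tray between -0.05 and 0.05 m and y of heat_sink in the frame of single_tray between -0.05 and 0.05 m and z of heat_sink in the frame of single_tray below 0.007 m and linear speed of each of filter_long, filter_short, reel_large, reel_small, heat_sink below 0.02 m/s and angular speed of each of filter_long, filter_short, reel_large, reel_small, heat_sink below 0.3 rad/s); the robot touches nothing.
It fails at once if the mug is moved by more than 25 mm (distance of mug from where it was at the start of the episode above 0.025 m).
It fails at once if the wire strippers are moved by more than 25 mm (distance of strippers from where it was at the start of the episode above 0.025 m).
It also fails if it takes over 112 s, if anything falls off the work surface, if the arm or the gripper's body presses on something with over 40 N, if the wrist force passes 120 N, or if a joint passes its speed limit or range.

## Robot

A 6-joint arm with a two-finger parallel gripper is mounted at the origin on the work surface. World frame = base frame: x ahead of the robot, y to its left, z up, the work surface at z = 0. Lengths are in m, angles in rad, forces in N, time in s.
With the tool pointing down it reaches from about 0.3 to 0.875 m from the base axis. Payload 6.4 kg.
Tool frame: the origin (TCP) lies between the finger pads; the fingertips stand tip_extent ahead of it and the grasp point (between the pads) lies 5 mm behind it (tip_extent is the distance from the TCP to the fingertips, in m); z points along the fingers, y is the direction in which the jaws open and shut (so a half turn about z gives the same grasp; the last joint's range is limited). The gripper opens to 85 mm and grips with 20 to 120 N. Pads are 22 mm wide; open, the fingers measure 114 mm over their backs; the gripper's body (76 mm by 85 mm) begins 54 mm behind the grasp point. The pads swing forward as they close: fully open they stand 13 mm farther back than shut.
Start: joints at [-1.367, 0.181, 1.607, -0, 1.354, -0.206], TCP at [0.229, -0.527, 0.245] pointing down, gripper open.
Joint ranges: [-2.99, 2.99], [-0.89, 2.07], [0.3, 2.58], [-1.14, 4.28], [0, 2.63], [-3.12, 3.12]. Speed limits (rad/s): [2.57, 2.57, 3.01, 3.14, 3.14, 3.14].

## Interface

Orientations are given as a unit quaternion [w, x, y, z].
In Python, from bench import * gives the robot as it stands.
- The arm moves only by the shell command python3 -m jog 'ROWS'. ROWS is JSON, a list of rows, each a list of 3 entries, a list of its own where there are three numbers: the shift along the tool's x, y, z in mm, then the turn, a rotation vector about the tool's x, y, z in rad, then the opening, from 0 (shut) to 1 (fully open). A call has 1 to 20 rows; each row is the pose to reach, as a shift and turn from the pose measured when the call began, along the tool's axes at that moment; what a row does not reach only later rows make up. A row lasts 1/12 s, in which the tool goes at most 41.7 mm and 7.16 degrees, less where a joint would pass 70% of its speed; a pose out of reach is approached as far as the arm can. A call with a gripper value outside its range is refused whole. The fingers move at their own pace and stop on an object; the grip force is fixed at half the most. Time passes only in rows, so rows that repeat a pose let the fingers close. It gives the time, the measured TCP pose, the force and the opening at its end, in the units of the state.
- get_obs(): the state, without advancing time (a new reading comes with each control period).
- camera(name): name is "scene" or "top" or "wrist"; returns (picture, depth): 400x640x3 uint8, red, green, blue; 400x640 float32, m along the optical axis (not along the pixel's ray), 0 where there is no reading.
- get_calibration(name): a dict with "fx", "fy", "cx", "cy" (pixels), "world_from_camera" (4x4, takes a point from camera to world coordinates). Camera axes: x right, y down, z forward; pixel columns grow to the right and rows downward; lengths in m; the calibration is good to about 2 mm. A picture is of the moment at which its call begins: read the wrist's pose just before it. get_calibration takes no time and is no camera call; for the wrist camera it gives the pose at the moment of the call.
- hand_in(): hands the job in, once; it reports no verdict.
The state is a dict: "time_s": time; "q": joint angles; "dq": joint speeds; "joint_efforts": joint torques, N m; "eef_pos": TCP position; "eef_rot": TCP orientation; "wrist_force": force on the tool from outside, world axes, zero at the start; "torque": the same for the moment, N m; "opening": opening from 0.0 (shut) to 1.0 (fully open).
Only numpy, scipy, OpenCV 4.12 (cv2) and the standard library are available. Lean on these libraries where they do the work, as an engineer would, in place of code of your own. Each camera call takes 0.05 s, during which the arm holds its last target.

## Working session

There is one attempt and no reset: what is moved stays moved. The work goes in short steps, Python scripts to look and compute and a shell command to move; the robot and the scene stay as the last step left them, time stands still between calls to the robot, and variables do not carry over. Pictures are saved under pics/ and viewed, and the job is handed in when it is done.

```bash
ls && mkdir -p pics && python3 - <<'E'
from bench import *
import cv2,numpy as np
o=get_obs(); print(o)
for n in ["scene","top"]:
    p,d=camera(n); cv2.imwrite(f"pics/{n}0.png",p[:,:,::-1]); np.save(f"pics/{n}0_d.npy",d); np.save(f"pics/{n}0_p.npy",p)
    c=get_calibration(n); print(n,c["fx"],c["fy"],c["cx"],c["cy"]); print(np.round(c["world_from_camera"],3))
try: print(tip_extent)
except Exception as e: print(e)
E
```

```text
pics
{'time_s': 0.0, 'q': array([-1.36725712e+00,  1.81559725e-01,  1.60799386e+00,  2.51000291e-05,
        1.35379351e+00, -2.06307283e-01]), 'dq': array([-0.0001544 ,  0.00040695,  0.00156214,  0.00132292, -0.00106455,
        0.00195045]), 'joint_efforts': array([ 1.39482170e-03, -4.44868326e+01, -3.51340806e+01, -2.21854420e-04,
        9.07221751e-03,  2.19787346e-06]), 'eef_pos': array([ 0.22903136, -0.5268516 ,  0.24438046]), 'eef_rot': array([-8.77201972e-04,  9.79076781e-01,  2.03489279e-01,  1.34673972e-05]), 'wrist_force': array([ 0.42541272, -0.23199315,  0.00280837]), 'torque': array([-0.05235493, -0.0639496 ,  0.0136325 ]), 'opening': 1.002741188717454}
scene 436.93376545306467 436.93376545306467 312.70629467755737 199.1311572353424
[[-0.338  0.67  -0.661  1.373]
 [ 0.941  0.237 -0.241  0.293]
 [-0.005 -0.704 -0.71   0.982]
 [ 0.     0.     0.     1.   ]]
top 512.9613722464878 512.9613722464878 323.233799813601 204.9632881894768
[[ 0.009 -0.991  0.136  0.308]
 [-1.    -0.008  0.01  -0.012]
 [-0.009 -0.136 -0.991  1.331]
 [ 0.     0.     0.     1.   ]]
0.014
```

View pics/top0.png

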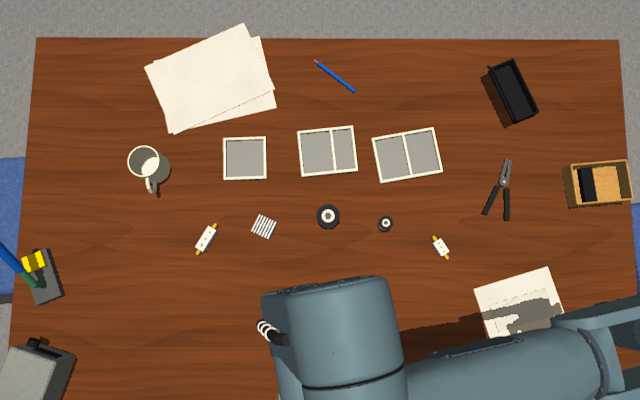

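View pics/scene0.png

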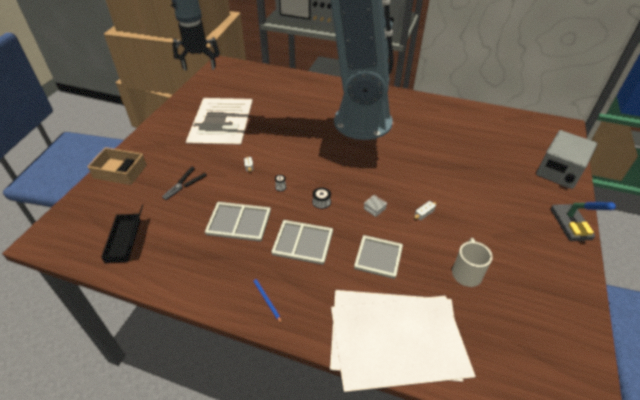

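The top view shows, left to right: single tray (245,158), reel tray (327,151, divider right of centre at x≈333) and lane tray (407,155). Below them are the long filter (206,239), heat sink (263,226), large reel (328,216), small reel (385,223) and short filter (441,247). The mug is at (150,165) and the strippers at (500,190). Next I'll measure them.

```bash
cat > h.py <<'E'
from bench import *
import cv2,numpy as np
def ray(c,uv,z):
    T=np.array(c["world_from_camera"]); uv=np.atleast_2d(uv).astype(float)
    d=np.c_[(uv[:,0]-c["cx"])/c["fx"],(uv[:,1]-c["cy"])/c["fy"],np.ones(len(uv))]@T[:3,:3].T
    return T[:3,3]+d*((z-T[2,3])/d[:,2])[:,None]
def blobs(p,box):
    # box u0,u1,v0,v1 -> mask of non-wood (low saturation or bright/ dark)
    u0,u1,v0,v1=box
    hsv=cv2.cvtColor(np.ascontiguousarray(p[v0:v1,u0:u1]),cv2.COLOR_RGB2HSV)
    return hsv
def rect(c,m,off,z,zz=None):
    cs,_=cv2.findContours(m,cv2.RETR_EXTERNAL,cv2.CHAIN_APPROX_NONE)
    k=max(cs,key=cv2.contourArea).reshape(-1,2)+np.array(off)
    w=ray(c,k,z)[:,:2]
    r=cv2.minAreaRect((w*1000).astype(np.float32))
    return r,w
E
python3 - <<'E'
from h import *
p=np.load("pics/top0_p.npy"); d=np.load("pics/top0_d.npy"); c=get_calibration("top")
for n,box,z in [("single",(215,275,128,190),.014),("reel_tray",(290,364,118,185),.014),("lane",(364,450,120,190),.014),
 ("flong",(185,228,215,262),.024),("sink",(245,284,208,246),.026),("rl",(312,346,200,232),.036),("rs",(373,398,210,236),.042),("fs",(425,458,228,266),.024)]:
    u0,u1,v0,v1=box
    hsv=blobs(p,box).astype(int)
    H,S,V=hsv[...,0],hsv[...,1],hsv[...,2]
    if n in("rl","rs"): m=((V<50)|(S<70))
    elif n[0]=='f': m=(V>150)
    else: m=(S<90)&(V>90)
    m=m.astype(np.uint8)
    if n in("rl","rs","sink"): m=cv2.morphologyEx(m,cv2.MORPH_CLOSE,np.ones((3,3)))
    r,w=rect(c,m,(u0,v0),z)
    dd=d[v0:v1,u0:u1]; T=c["world_from_camera"]
    uu,vv=np.meshgrid(np.arange(u0,u1),np.arange(v0,v1))
    P=np.stack([(uu-c["cx"])/c["fx"]*dd,(vv-c["cy"])/c["fy"]*dd,dd],-1)@T[:3,:3].T+T[:3,3]
    hm=P[...,2]>(.008 if z<.02 else .012)
    q=P[hm]
    rr=cv2.minAreaRect((q[:,:2]*1000).astype(np.float32))
    print(n,np.round(np.array(r[0]),0),np.round(r[1],0),round(r[2],1),"| depth",np.round(rr[0],0),np.round(rr[1]),round(rr[2],1),"z",np.round(np.percentile(q[:,2],[50,95,99]),3), np.round(q[:,:2].mean(0),3))
big=cv2.resize(p[110:270,180:470],None,fx=2.7,fy=2.7,interpolation=cv2.INTER_CUBIC); cv2.imwrite("pics/crop0.png",big[:,:,::-1])
E
```

```text
single [612. 209.] [115. 114.] 2.5 | depth [483. 153.] [447. 177.] 21.9 z [0.013 0.019 1.331] [0.609 0.204]
reel_tray [633.  -7.] [125. 150.] 6.5 | depth [513. -22.] [404. 148.] 6.6 z [0.013 0.019 1.331] [ 0.63 -0.01]
lane [ 623. -216.] [125. 169.] 10.8 | depth [ 494. -186.] [243. 447.] 75.4 z [0.013 0.02  1.331] [ 0.616 -0.214]
flong [400. 302.] [26. 93.] 59.7 | depth [377. 152.] [346.  84.] 81.0 z [0.024 0.031 1.331] [0.397 0.289]
sink [431. 153.] [52. 50.] 64.1 | depth [387.  75.] [230.  51.] 60.2 z [0.025 0.031 0.215] [0.431 0.151]
rl [456. -10.] [59. 53.] 0.5 | depth [398. -12.] [180.  56.] 0.8 z [0.037 0.042 0.043] [ 0.459 -0.011]
rs [ 438. -154.] [34. 39.] 63.6 | depth [378. -94.] [ 34. 214.] 45.7 z [0.044 0.048 1.331] [ 0.439 -0.153]
fs [ 383. -299.] [70. 25.] 32.9 | depth [ 363. -162.] [ 62. 313.] 8.7 z [0.024 0.029 1.331] [ 0.382 -0.293]
```

View pics/crop0.png

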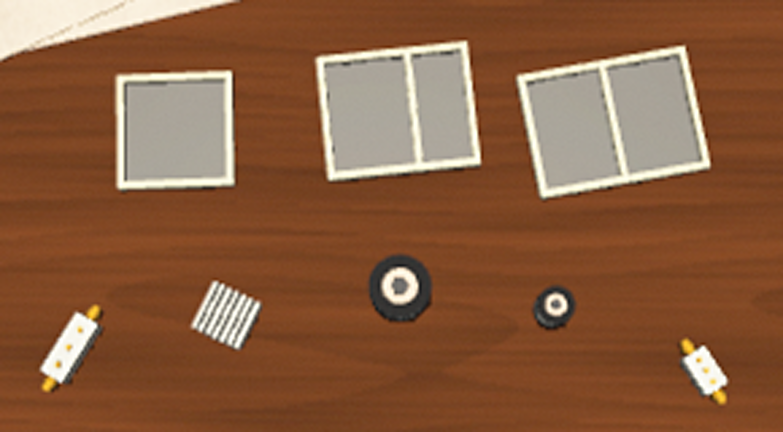

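```bash
cat >> h.py <<'E'
from scipy.spatial.transform import Rotation as R
def goto(x,y,z,yaw):
    o=get_obs(); q=o["eef_rot"]; M=R.from_quat([q[1],q[2],q[3],q[0]])
    s=M.inv().apply(np.array([x,y,z])-o["eef_pos"])*1000
    best=None
    for k in (0,180):
        a=np.radians(yaw+k); G=R.from_matrix(np.array([[np.cos(a),np.sin(a),0],[np.sin(a),-np.cos(a),0],[0,0,-1]]))
        rv=(M.inv()*G).as_rotvec()
        q6=np.degrees(np.arctan2(y,x))+90-yaw-k; q6=(q6+180)%360-180
        print("yaw",yaw+k,"shift",np.round(s,1),"turn",np.round(rv,3),"q6~",round(q6),"rows~",max(np.linalg.norm(s)/41.7,np.degrees(np.linalg.norm(rv))/7.16).round(1))
    print("at",np.round(o["eef_pos"],4),"yaw",np.round(np.degrees(np.arctan2(*M.as_matrix()[[1,0],[0,0]])),1),"open",round(o["opening"],3),"F",np.round(o["wrist_force"],1),"t",round(o["time_s"],2))
E
python3 -c "
from h import *
goto(.383,-.299,.16,33)"
```

```text
yaw 33 shift [ 232.  -147.6   84.8] turn [-0.001 -0.    -0.166] q6~ 19 rows~ 6.9
yaw 213 shift [ 232.  -147.6   84.8] turn [-1.000e-03  2.000e-03  2.975e+00] q6~ -161 rows~ 23.8
at [ 0.229  -0.5269  0.2445] yaw 23.5 open 0.998 F [-0.9  0.1 -0.1] t 0.1
```

```bash
python3 -m jog '[[[40,-25,14],[0,0,-0.03],1],[[80,-50,28],[0,0,-0.06],1],[[120,-75,42],[0,0,-0.1],1],[[160,-100,56],[0,0,-0.13],1],[[200,-125,70],[0,0,-0.15],1],[[222,-140,80],[0,0,-0.166],1],[[232,-147.6,85],[0,0,-0.166],1],[[232,-147.6,85],[0,0,-0.166],1],[[232,-147.6,85],[0,0,-0.166],1],[[232,-147.6,85],[0,0,-0.166],1]]' && python3 - <<'E'
from h import *
goto(.383,-.299,.16,33)
c=get_calibration("wrist"); p,d=camera("wrist"); cv2.imwrite("pics/w1.png",p[:,:,::-1]); np.save("pics/w1_p.npy",p)
print(c["fx"],c["cx"],c["cy"],np.round(c["world_from_camera"],3))
E
```

```text
time_s: 0.93
eef_pos: [0.383, -0.2992, 0.1599]
eef_rot: [-0.001, 0.959, 0.284, -0.0]
wrist_force: [-0.4, -0.2, -0.2]
opening: 0.999
yaw 33 shift [ 0.1 -0.2 -0.1] turn [-0.001 -0.     0.001] q6~ 19 rows~ 0.0
yaw 213 shift [ 0.1 -0.2 -0.1] turn [ 0.000e+00 -2.000e-03 -3.141e+00] q6~ -161 rows~ 25.1
at [ 0.383  -0.2992  0.1599] yaw 33.0 open 0.999 F [-0.4 -0.2 -0.2] t 0.93
338.642248993331 322.2742072630128 198.6437836571553 [[ 0.545 -0.808 -0.221  0.439]
 [-0.838 -0.527 -0.142 -0.264]
 [-0.002  0.263 -0.965  0.29 ]
 [ 0.     0.     0.     1.   ]]
```

View pics/w1.png

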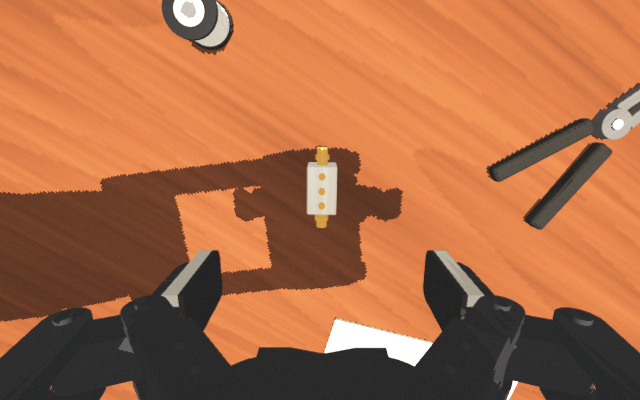

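The wrist view shows the short filter at (321,188), upright between the jaws and well aligned. Part of the small reel is at (195,15). I'll check the offset numerically.

```bash
cat >> h.py <<'E'
def body(p,c,box,z,f):
    u0,u1,v0,v1=box
    hsv=cv2.cvtColor(np.ascontiguousarray(p[v0:v1,u0:u1]),cv2.COLOR_RGB2HSV).astype(int)
    m=f(hsv[...,0],hsv[...,1],hsv[...,2]).astype(np.uint8)
    r,w=rect(c,m,(u0,v0),z); print("centre",np.round(r[0],1),"size",np.round(r[1],1),"ang",round(r[2],1)); return r
E
python3 - <<'E'
from h import *
p=np.load("pics/w1_p.npy"); c=get_calibration("wrist")
body(p,c,(285,355,130,240),.024,lambda H,S,V:(S<60)&(V>150))
goto(.383,-.299,.017,33)
E
```

```text
centre [ 385.  -298.6] size [43.2 23.6] ang 32.3
yaw 33 shift [  0.6  -0.7 143.2] turn [-0.    -0.    -0.001] q6~ 19 rows~ 3.4
yaw 213 shift [  0.6  -0.7 143.2] turn [-0.000e+00  1.000e-03  3.141e+00] q6~ -161 rows~ 25.1
at [ 0.3829 -0.3     0.1602] yaw 33.0 open 1.004 F [ 0.4 -0.5 -0. ] t 0.98
```

```bash
python3 -m jog '[[[1,0,35],[0,0,0],1],[[2,0,75],[0,0,0.01],0.7],[[2.3,0.3,110],[0,0,0.01],0.6],[[2.3,0.3,130],[0,0,0.01],0.6],[[2.3,0.3,140],[0,0,0.01],0.6],[[2.3,0.3,143],[0,0,0.01],0.6],[[2.3,0.3,143],[0,0,0.01],0.6],[[2.3,0.3,143],[0,0,0.01],0],[[2.3,0.3,143],[0,0,0.01],0],[[2.3,0.3,143],[0,0,0.01],0],[[2.3,0.3,143],[0,0,0.01],0],[[2.3,0.3,143],[0,0,0.01],0],[[2.3,0.3,143],[0,0,0.01],0]]'
```

```text
time_s: 2.07
eef_pos: [0.3861, -0.3004, 0.0191]
eef_rot: [0.002, 0.96, 0.279, 0.001]
wrist_force: [-1.1, -0.7, 6.9]
opening: 0.269
```

```bash
python3 -m jog '[[[0,0,-3],[0,0,0],0],[[0,0,-15],[0,0,0],0],[[0,0,-40],[0,0,0],0],[[0,0,-75],[0,0,0],0],[[0,0,-100],[0,0,0],0],[[0,0,-110],[0,0,0],0],[[0,0,-110],[0,0,0],0]]' && python3 - <<'E'
from h import *
goto(.6305,-.2553,.13,10.8)
p,d=camera("wrist"); cv2.imwrite("pics/w2.png",p[:,:,::-1])
E
```

```text
time_s: 2.65
eef_pos: [0.3873, -0.3018, 0.1324]
eef_rot: [0.005, 0.96, 0.279, 0.002]
wrist_force: [0.4, -0.4, -0.5]
opening: 0.264
yaw 10.8 shift [230.2  91.1   3.5] turn [ 0.01  -0.003  0.377] q6~ 57 rows~ 5.9
yaw 190.8 shift [230.2  91.1   3.5] turn [ 0.004  0.014 -2.764] q6~ -123 rows~ 22.1
at [ 0.3873 -0.3018  0.1324] yaw 32.4 open 0.264 F [ 0.4 -0.4 -0.5] t 2.65
```

View pics/w2.png

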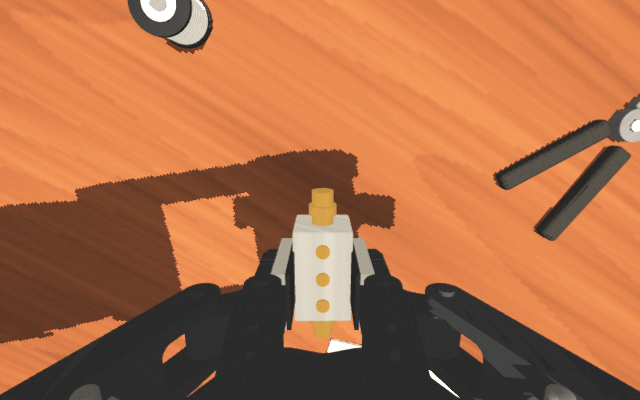

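```bash
python3 -m jog '[[[15,6,0],[0,0,0.03],0],[[45,18,1],[0,0,0.08],0],[[80,32,1],[0,0,0.14],0],[[115,46,2],[0,0,0.2],0],[[150,60,2],[0,0,0.26],0],[[185,74,3],[0,0,0.32],0],[[215,85,3],[0,0,0.36],0],[[228,90.5,3.5],[0.01,0,0.377],0],[[230,91,3.5],[0.01,-0.003,0.377],0],[[230,91,3.5],[0.01,-0.003,0.377],0]]' && python3 - <<'E'
from h import *
goto(.6305,-.2553,.025,10.8)
p,d=camera("wrist"); cv2.imwrite("pics/w3.png",p[:,:,::-1])
E
```

```text
time_s: 3.53
eef_pos: [0.6285, -0.2531, 0.1243]
eef_rot: [-0.003, 0.995, 0.095, -0.003]
wrist_force: [-0.5, -0.9, -0.8]
opening: 0.268
yaw 10.8 shift [ 2.   3.1 99.3] turn [-0.006  0.005  0.002] q6~ 57 rows~ 2.4
yaw 190.8 shift [ 2.   3.1 99.3] turn [-0.008 -0.009 -3.139] q6~ -123 rows~ 25.1
at [ 0.6285 -0.2531  0.1243] yaw 10.9 open 0.268 F [-0.5 -0.9 -0.8] t 3.53
```

View pics/w3.png

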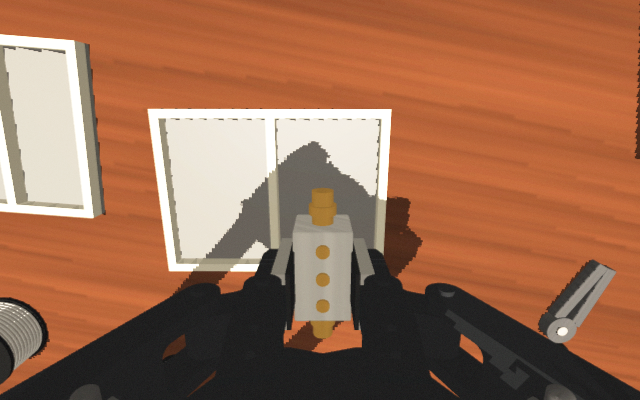

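The filter is held level above the right lane. At v≈118 the divider's right edge is at u≈277 and the right wall's inner edge at u≈380. I'll ray-check the lane centre.

```bash
python3 - <<'E'
from h import *
c=get_calibration("wrist")
w=ray(c,[[277,120],[380,120],[150,110],[391,110],[169,271],[281,200],[378,200]],.014); print(np.round(w*1000))
T=np.array([.623,-.216]);a=np.radians(10.8);print(np.round((w[:,:2]-T)@np.array([[np.cos(a),-np.sin(a)],[np.sin(a),np.cos(a)]])*1000))
E
```

```text
[[ 678. -212.   14.]
 [ 691. -282.   14.]
 [ 668. -125.   14.]
 [ 699. -288.   14.]
 [ 547. -146.   14.]
 [ 621. -224.   14.]
 [ 635. -294.   14.]]
[[ 55.  -6.]
 [ 55. -77.]
 [ 61.  81.]
 [ 61. -85.]
 [-61.  83.]
 [ -3.  -7.]
 [ -3. -79.]]
```

```bash
python3 -m jog '[[[1,2,20],[-0.003,0.003,0],0],[[2,4,50],[-0.006,0.005,0],0],[[2,4,75],[-0.006,0.005,0],0],[[2,4,88],[-0.006,0.005,0],0],[[2,4,92],[-0.006,0.005,0],0],[[2,4,94],[-0.006,0.005,0],0],[[2,4,94],[-0.006,0.005,0],0],[[2,4,94],[-0.006,0.005,0],0]]' && python3 -c "
from h import *
goto(.630,-.2565,.024,10.8)"
```

```text
time_s: 4.25
eef_pos: [0.6309, -0.2574, 0.0327]
eef_rot: [0.001, 0.996, 0.095, 0.001]
wrist_force: [0.1, -0.1, -1.2]
opening: 0.263
yaw 10.8 shift [-0.7 -1.1  8.7] turn [ 0.002 -0.002  0.001] q6~ 57 rows~ 0.2
yaw 190.8 shift [-0.7 -1.1  8.7] turn [ 3.00e-03  3.00e-03 -3.14e+00] q6~ -123 rows~ 25.1
at [ 0.6309 -0.2574  0.0327] yaw 10.9 open 0.263 F [ 0.1 -0.1 -1.2] t 4.25
```

```bash
python3 -m jog '[[[0,-1,3],[0,0,0],0],[[0,-1,6],[0,0,0],0],[[0,-1,8],[0,0,0],0],[[0,-1,8.5],[0,0,0],0],[[0,-1,8.5],[0,0,0],0],[[0,-1,8.5],[0,0,0],0]]' && python3 -c "
from h import *
goto(.630,-.2565,.024,10.8)"
```

```text
time_s: 4.75
eef_pos: [0.6307, -0.2564, 0.0241]
eef_rot: [0.001, 0.996, 0.095, 0.001]
wrist_force: [0.1, 0.3, -0.8]
opening: 0.261
yaw 10.8 shift [-0.7 -0.1  0.1] turn [ 0.002 -0.002  0.001] q6~ 57 rows~ 0.0
yaw 190.8 shift [-0.7 -0.1  0.1] turn [ 3.00e-03  3.00e-03 -3.14e+00] q6~ -123 rows~ 25.1
at [ 0.6307 -0.2564  0.0241] yaw 10.9 open 0.261 F [ 0.1  0.3 -0.8] t 4.75
```

```bash
python3 -m jog '[[[0,0,1],[0,0,0],0],[[0,0,2],[0,0,0],0],[[0,0,2],[0,0,0],0],[[0,0,2],[0,0,0],0]]'
```

```text
time_s: 5.08
eef_pos: [0.631, -0.2566, 0.0232]
eef_rot: [0.001, 0.995, 0.095, 0.001]
wrist_force: [-2.1, 0.8, 6.7]
opening: 0.267
```

```bash
python3 -m jog '[[[0,0,0],[0,0,0],0.42],[[0,0,0],[0,0,0],0.42],[[0,0,0],[0,0,0],0.42],[[0,0,-5],[0,0,0],0.42],[[0,0,-20],[0,0,0],0.42],[[0,0,-50],[0,0,0],0.6],[[0,0,-85],[0,0,0],1],[[0,0,-115],[0,0,0],1],[[0,0,-130],[0,0,0],1],[[0,0,-135],[0,0,0],1],[[0,0,-135],[0,0,0],1]]' && python3 - <<'E'
from h import *
goto(.438,-.154,.16,96.5)
p,d=camera("wrist"); cv2.imwrite("pics/w4.png",p[:,:,::-1])
E
```

```text
time_s: 6.0
eef_pos: [0.6317, -0.2569, 0.1613]
eef_rot: [0.003, 0.995, 0.095, 0.003]
wrist_force: [0.5, 0.0, -0.2]
opening: 0.998
yaw 96.5 shift [-170.8 -137.6   -0.4] turn [ 0.009 -0.    -1.494] q6~ -26 rows~ 12.0
yaw 276.5 shift [-170.8 -137.6   -0.4] turn [-0.    -0.009  1.647] q6~ 154 rows~ 13.2
at [ 0.6317 -0.2569  0.1613] yaw 10.9 open 0.998 F [ 0.5  0.  -0.2] t 6.0
```

View pics/w4.png

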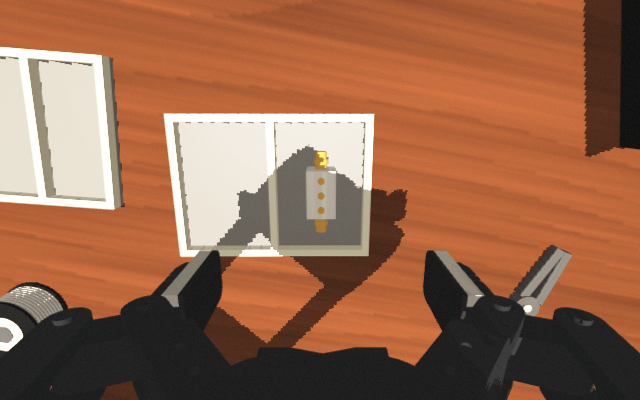

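The short filter lies flat in the right lane at (321,195). Next is the small reel.

```bash
python3 -m jog '[[[-10,-8,0],[0,0,-0.1],1],[[-25,-20,0],[0,0,-0.22],1],[[-40,-32,0],[0,0,-0.34],1],[[-55,-44,0],[0,0,-0.46],1],[[-70,-57,0],[0,0,-0.58],1],[[-85,-69,0],[0,0,-0.7],1],[[-100,-81,0],[0,0,-0.82],1],[[-115,-93,0],[0,0,-0.94],1],[[-130,-105,0],[0,0,-1.06],1],[[-145,-117,0],[0,0,-1.18],1],[[-158,-128,0],[0,0,-1.3],1],[[-167,-135,0],[0,0,-1.4],1],[[-171,-138,0],[0,0,-1.49],1],[[-171,-138,0],[0.009,0,-1.494],1],[[-171,-138,0],[0.009,0,-1.494],1],[[-171,-138,0],[0.009,0,-1.494],1]]' && python3 - <<'E'
from h import *
goto(.438,-.154,.16,96.5)
c=get_calibration("wrist");p,d=camera("wrist"); cv2.imwrite("pics/w5.png",p[:,:,::-1]);np.save("pics/w5_p.npy",p)
E
```

```text
time_s: 7.38
eef_pos: [0.4368, -0.1531, 0.1573]
eef_rot: [-0.003, 0.667, 0.745, -0.0]
wrist_force: [0.2, 0.0, -0.2]
opening: 1.0
yaw 96.5 shift [-1.   1.1 -2.7] turn [-0.004 -0.003 -0.003] q6~ -26 rows~ 0.1
yaw 276.5 shift [-1.   1.1 -2.7] turn [-0.005  0.006  3.138] q6~ 154 rows~ 25.1
at [ 0.4368 -0.1531  0.1573] yaw 96.3 open 1.0 F [ 0.2  0.  -0.2] t 7.38
```

View pics/w5.png

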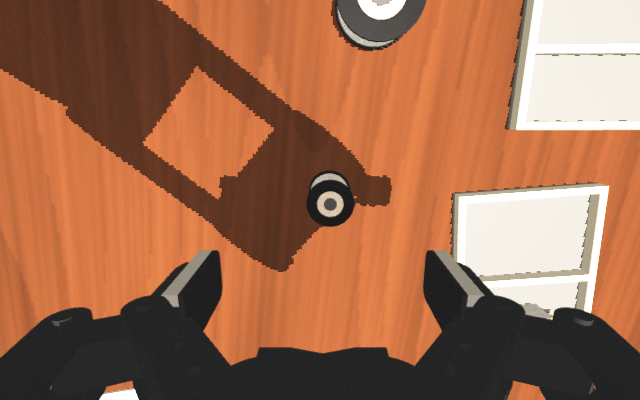

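The small reel's pale disc is at (330,204), with the large reel at the top edge of the picture. I'll take the disc centroid on the z=42 mm plane.

```bash
cat >> h.py <<'E'
def disc(p,c,box,z):
    u0,u1,v0,v1=box
    hsv=cv2.cvtColor(np.ascontiguousarray(p[v0:v1,u0:u1]),cv2.COLOR_RGB2HSV).astype(int)
    m=((hsv[...,1]<70)&(hsv[...,2]>120)).astype(np.uint8)
    cs,_=cv2.findContours(m,cv2.RETR_EXTERNAL,cv2.CHAIN_APPROX_NONE)
    for k in cs:
        if cv2.contourArea(k)<40: continue
        w=ray(c,k.reshape(-1,2)+np.array([u0,v0]),z)[:,:2]*1000
        e=cv2.fitEllipse(w.astype(np.float32)); print("disc",np.round(e[0],1),np.round(e[1],1))
E
python3 - <<'E'
from h import *
p=np.load("pics/w5_p.npy");c=get_calibration("wrist")
disc(p,c,(300,360,188,235),.042)
disc(p,c,(345,420,0,22),.036)
u0,u1,v0,v1=300,360,190,235
m=(p[v0:v1,u0:u1].max(2)<55).astype(np.uint8); cs,_=cv2.findContours(m,0,1); k=max(cs,key=cv2.contourArea).reshape(-1,2)+[u0,v0]
k=k[k[:,1]>200]; w=ray(c,k,.042)[:,:2]*1000; print(cv2.minEnclosingCircle(w.astype(np.float32)))
goto(.438,-.154,.03,96.5)
E
```

```text
disc [ 442.8 -157.1] [19.4 19.6]
disc [460.9 -20.2] [12.2 33.4]
((442.5953369140625, -157.24966430664062), 17.752273559570312)
yaw 96.5 shift [ -1.3   1.5 127.4] turn [-0.004 -0.003 -0.003] q6~ -26 rows~ 3.1
yaw 276.5 shift [ -1.3   1.5 127.4] turn [-0.005  0.006  3.139] q6~ 154 rows~ 25.1
at [ 0.4369 -0.1532  0.1574] yaw 96.3 open 0.996 F [-0.1  0.5  0.2] t 7.43
```

```bash
python3 - <<'E'
from h import *
p=np.load("pics/top0_p.npy");c=get_calibration("top")
disc(p,c,(376,396,212,234),.042); disc(p,c,(314,342,203,230),.036)
goto(.442,-.1565,.03,96.5)
E
```

```text
disc [ 442.1 -156.5] [19.  20.7]
disc [459.  -10.4] [32.9 33.6]
yaw 96.5 shift [ -4.2   5.2 127.4] turn [-0.004 -0.003 -0.003] q6~ -26 rows~ 3.1
yaw 276.5 shift [ -4.2   5.2 127.4] turn [-0.005  0.006  3.139] q6~ 154 rows~ 25.1
at [ 0.4369 -0.1532  0.1574] yaw 96.3 open 0.996 F [-0.1  0.5  0.2] t 7.43
```

```bash
python3 -m jog '[[[-2,3,25],[0,0,0],1],[[-4.5,5.5,60],[-0.004,-0.003,0],0.8],[[-4.5,5.5,95],[-0.004,-0.003,0],0.75],[[-4.5,5.5,120],[-0.004,-0.003,0],0.75],[[-4.5,5.5,133],[-0.004,-0.003,0],0.75],[[-4.5,5.5,139],[-0.004,-0.003,0],0.75],[[-4.5,5.5,139],[-0.004,-0.003,0],0.75],[[-4.5,5.5,139],[-0.004,-0.003,0],0.75],[[-4.5,5.5,139],[-0.004,-0.003,0],0],[[-4.5,5.5,139],[-0.004,-0.003,0],0],[[-4.5,5.5,139],[-0.004,-0.003,0],0],[[-4.5,5.5,139],[-0.004,-0.003,0],0],[[-4.5,5.5,139],[-0.004,-0.003,0],0]]'; python3 -c "
from h import *
goto(.442,-.1565,.02,96.5)"
```

```text
time_s: 8.52
eef_pos: [0.4434, -0.1574, 0.0198]
eef_rot: [0.001, 0.667, 0.745, 0.0]
wrist_force: [-1.1, -0.0, 5.1]
opening: 0.405
yaw 96.5 shift [ 1.  -1.3 -0.2] turn [ 0.003  0.002 -0.003] q6~ -26 rows~ 0.0
yaw 276.5 shift [ 1.  -1.3 -0.2] turn [ 3.000e-03 -4.000e-03  3.139e+00] q6~ 154 rows~ 25.1
at [ 0.4434 -0.1574  0.0198] yaw 96.3 open 0.405 F [-1.1 -0.   5.1] t 8.52
```

```bash
python3 -m jog '[[[0,0,-3],[0,0,0],0],[[0,0,-15],[0,0,0],0],[[0,0,-40],[0,0,0],0],[[0,0,-70],[0,0,0],0],[[0,0,-93],[0,0,0],0],[[0,0,-100],[0,0,0],0],[[0,0,-100],[0,0,0],0],[[0,0,-100],[0,0,0],0]]'; python3 -c "
from h import *
goto(.638,-.0497,.12,96.5)"
```

```text
time_s: 9.18
eef_pos: [0.4429, -0.1571, 0.1196]
eef_rot: [0.002, 0.667, 0.745, 0.0]
wrist_force: [-0.5, -0.3, -1.3]
opening: 0.403
yaw 96.5 shift [ 85.2 205.7   0. ] turn [ 0.003  0.002 -0.003] q6~ -11 rows~ 5.3
yaw 276.5 shift [ 85.2 205.7   0. ] turn [ 3.000e-03 -5.000e-03  3.139e+00] q6~ 169 rows~ 25.1
at [ 0.4429 -0.1571  0.1196] yaw 96.3 open 0.403 F [-0.5 -0.3 -1.3] t 9.18
```

```bash
python3 -m jog '[[[6,15,0],[0,0,0],0],[[18,44,0],[0,0,0],0],[[32,77,0],[0,0,0],0],[[46,111,0],[0,0,0],0],[[60,145,0],[0,0,0],0],[[73,176,0],[0,0,0],0],[[82,197,0],[0,0,0],0],[[85,205.5,0],[0.003,0.002,-0.003],0],[[85,205.5,0],[0.003,0.002,-0.003],0],[[85,205.5,0],[0.003,0.002,-0.003],0]]'; python3 - <<'E'
from h import *
goto(.638,-.0497,.027,96.5)
c=get_calibration("wrist");p,d=camera("wrist"); cv2.imwrite("pics/w6.png",p[:,:,::-1]);np.save("pics/w6_p.npy",p)
E
```

```text
time_s: 10.02
eef_pos: [0.6362, -0.0499, 0.1179]
eef_rot: [-0.002, 0.666, 0.746, -0.001]
wrist_force: [0.0, -0.6, -1.2]
opening: 0.408
yaw 96.5 shift [-0.1  2.1 90.8] turn [-0.004 -0.001  0.001] q6~ -11 rows~ 2.2
yaw 276.5 shift [-0.1  2.1 90.8] turn [ 2.000e-03 -6.000e-03 -3.141e+00] q6~ 169 rows~ 25.1
at [ 0.6362 -0.0499  0.1179] yaw 96.5 open 0.408 F [ 0.  -0.6 -1.2] t 10.02
```

View pics/w6.png

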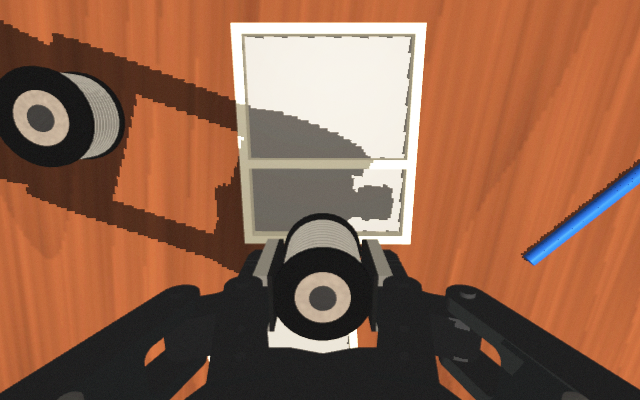

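The tray shows up well: corners (231,23), (426,23), (411,244) and (246,244), with the divider at v≈159–168. The reel is held upright. I'll check the tray pose from those corners.

```bash
python3 - <<'E'
from h import *
c=get_calibration("wrist")
w=ray(c,[[231,23],[426,23],[411,244],[246,244],[328,159],[328,168]],.014)[:,:2]
print(np.round(w*1000), np.round(w[:4].mean(0)*1000,1), cv2.minAreaRect((w[:4]*1000).astype(np.float32)))
a=np.radians(6.5);print(np.round((w-np.array([.633,-.007]))@np.array([[np.cos(a),-np.sin(a)],[np.sin(a),np.cos(a)]])*1000))
E
```

```text
[[566.  59.]
 [687.  73.]
 [705. -75.]
 [583. -89.]
 [636. -19.]
 [637. -26.]] [635.2  -8.1] ((635.2372436523438, -8.068206787109375), (122.55365753173828, 149.58853149414062), 6.7529778480529785)
[[-60.  73.]
 [ 63.  73.]
 [ 64. -76.]
 [-59. -76.]
 [  2. -13.]
 [  2. -19.]]
```

```bash
python3 -m jog '[[[0,1,18],[0,0,0],0],[[-1,3,45],[-0.004,0,0],0],[[-1,3.3,68],[-0.004,0,0],0],[[-1,3.3,82],[-0.004,0,0],0],[[-1,3.3,88],[-0.004,0,0],0],[[-1,3.3,91],[-0.004,0,0],0],[[-1,3.3,92.5],[-0.004,0,0],0],[[-1,3.3,93.5],[-0.004,0,0],0],[[-1,3.3,94],[-0.004,0,0],0],[[-1,3.3,94],[-0.004,0,0],0]]'; python3 -c "
from h import *
goto(.6394,-.0507,.0238,96.5)"
```

```text
time_s: 10.9
eef_pos: [0.6398, -0.051, 0.0254]
eef_rot: [0.001, 0.666, 0.746, 0.001]
wrist_force: [0.4, 0.2, -0.2]
opening: 0.407
yaw 96.5 shift [ 0.4 -0.4  1.6] turn [ 0.002 -0.     0.   ] q6~ -11 rows~ 0.0
yaw 276.5 shift [ 0.4 -0.4  1.6] turn [ 0.     0.004 -3.141] q6~ 169 rows~ 25.1
at [ 0.6398 -0.051   0.0254] yaw 96.5 open 0.407 F [ 0.4  0.2 -0.2] t 10.9
```

Down another 2 mm onto the floor, then release and rise.

```bash
python3 -m jog '[[[0,0,1],[0,0,0],0],[[0,0,2.3],[0,0,0],0],[[0,0,2.3],[0,0,0],0],[[0,0,2.3],[0,0,0],0]]'; python3 -m jog '[[[0,0,0],[0,0,0],0.6],[[0,0,0],[0,0,0],0.6],[[0,0,0],[0,0,0],0.6],[[0,0,-6],[0,0,0],0.6],[[0,0,-22],[0,0,0],0.6],[[0,0,-50],[0,0,0],0.7],[[0,0,-85],[0,0,0],1],[[0,0,-115],[0,0,0],1],[[0,0,-130],[0,0,0],1],[[0,0,-135],[0,0,0],1],[[0,0,-135],[0,0,0],1]]'; python3 - <<'E'
from h import *
goto(.459,-.0106,.16,96.5)
c=get_calibration("wrist");p,d=camera("wrist"); cv2.imwrite("pics/w7.png",p[:,:,::-1]);np.save("pics/w7_p.npy",p)
E
```

```text
time_s: 11.23
eef_pos: [0.6406, -0.0511, 0.024]
eef_rot: [0.001, 0.666, 0.746, 0.001]
wrist_force: [0.3, 0.4, 4.3]
opening: 0.407
time_s: 12.15
eef_pos: [0.6409, -0.0514, 0.1609]
eef_rot: [0.003, 0.666, 0.746, 0.002]
wrist_force: [-0.3, 0.4, 0.0]
opening: 1.0
yaw 96.5 shift [  61.1 -176.1   -0.4] turn [0.007 0.001 0.   ] q6~ -8 rows~ 4.5
yaw 276.5 shift [  61.1 -176.1   -0.4] turn [-2.000e-03  1.100e-02 -3.141e+00] q6~ 172 rows~ 25.1
at [ 0.6409 -0.0514  0.1609] yaw 96.5 open 1.0 F [-0.3  0.4  0. ] t 12.15
```

View pics/w7.png

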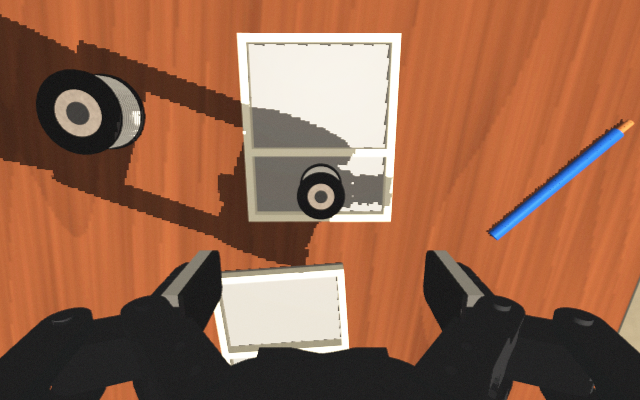

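The small reel stands upright in the small bay at (321,196), and the large reel's disc is at (78,113).

```bash
python3 -m jog '[[[5,-14,0],[0,0,0],1],[[15,-44,0],[0,0,0],1],[[28,-80,0],[0,0,0],1],[[40,-116,0],[0,0,0],1],[[51,-147,0],[0,0,0],1],[[58,-167,0],[0,0,0],1],[[61,-176,0],[0.007,0,0],1],[[61,-176,0],[0.007,0,0],1],[[61,-176,0],[0.007,0,0],1]]'; python3 - <<'E'
from h import *
p=np.load("pics/w7_p.npy")
c=get_calibration("wrist");p,d=camera("wrist"); cv2.imwrite("pics/w8.png",p[:,:,::-1]);np.save("pics/w8_p.npy",p)
disc(p,c,(270,370,180,280),.036)
goto(.459,-.0106,.018,96.5)
E
```

```text
time_s: 12.95
eef_pos: [0.4585, -0.0106, 0.1577]
eef_rot: [-0.001, 0.666, 0.746, -0.001]
wrist_force: [0.6, -0.5, -0.4]
opening: 1.0
disc [460.1 -11.9] [30.1 33.5]
yaw 96.5 shift [  0.4   0.2 140.1] turn [-0.002  0.001 -0.   ] q6~ -8 rows~ 3.4
yaw 276.5 shift [  0.4   0.2 140.1] turn [1.000e-03 4.000e-03 3.142e+00] q6~ 172 rows~ 25.1
at [ 0.4592 -0.0109  0.1581] yaw 96.5 open 1.005 F [ 0.5  0.1 -0.2] t 13.0
```

View pics/w8.png

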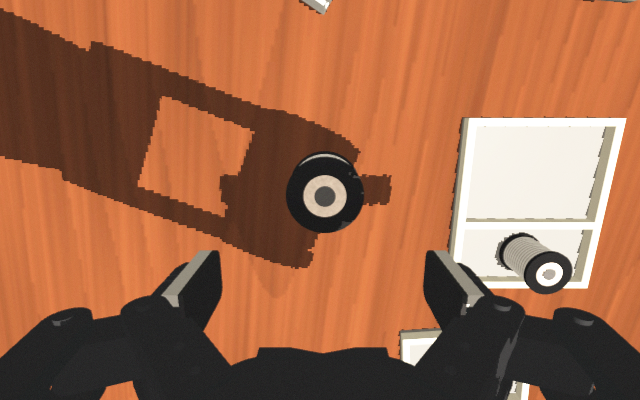

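The large reel is centred between the jaws at (325,196), which is world (459.7,-11.4), and it agrees with the top view. Descend and grip.

```bash
python3 -m jog '[[[0,0.5,20],[0,0,0],1],[[-0.3,0.8,55],[-0.002,0,0],1],[[-0.3,0.8,90],[-0.002,0,0],1],[[-0.3,0.8,118],[-0.002,0,0],1],[[-0.3,0.8,133],[-0.002,0,0],1],[[-0.3,0.8,139],[-0.002,0,0],1],[[-0.3,0.8,139.5],[-0.002,0,0],1],[[-0.3,0.8,139.5],[-0.002,0,0],1],[[-0.3,0.8,139.5],[-0.002,0,0],0],[[-0.3,0.8,139.5],[-0.002,0,0],0],[[-0.3,0.8,139.5],[-0.002,0,0],0],[[-0.3,0.8,139.5],[-0.002,0,0],0],[[-0.3,0.8,139.5],[-0.002,0,0],0]]'; python3 -m jog '[[[0,0,-3],[0,0,0],0],[[0,0,-15],[0,0,0],0],[[0,0,-40],[0,0,0],0],[[0,0,-70],[0,0,0],0],[[0,0,-93],[0,0,0],0],[[0,0,-100],[0,0,0],0],[[0,0,-100],[0,0,0],0],[[0,0,-100],[0,0,0],0]]';  python3 - <<'E'
from h import *
p,d=camera("wrist"); cv2.imwrite("pics/w9.png",p[:,:,::-1])
goto(.6313,.0198,.12,96.5)
E
```

```text
time_s: 14.08
eef_pos: [0.461, -0.0116, 0.0202]
eef_rot: [0.001, 0.666, 0.746, 0.0]
wrist_force: [-1.2, 0.2, 6.6]
opening: 0.682
time_s: 14.75
eef_pos: [0.4605, -0.0113, 0.1199]
eef_rot: [0.002, 0.666, 0.746, 0.0]
wrist_force: [-0.3, -0.4, -2.7]
opening: 0.684
yaw 96.5 shift [ 11.3 173.9  -0.8] turn [0.001 0.001 0.   ] q6~ -5 rows~ 4.2
yaw 276.5 shift [ 11.3 173.9  -0.8] turn [-2.000e-03  1.000e-03 -3.141e+00] q6~ 175 rows~ 25.1
at [ 0.4598 -0.0111  0.1191] yaw 96.5 open 0.687 F [-0.3 -1.2 -4.2] t 14.8
```

View pics/w9.png

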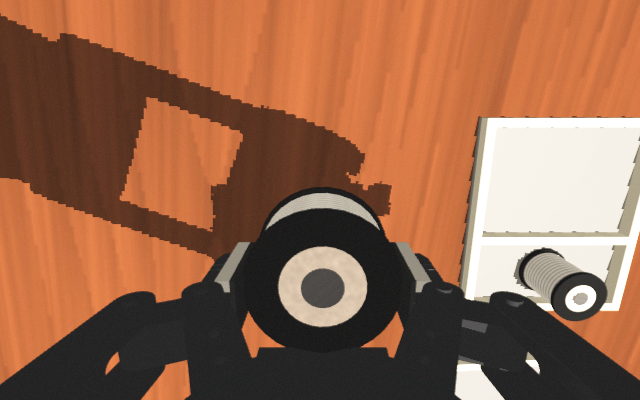

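The large reel is held level. Carry it to the large bay.

```bash
python3 -m jog '[[[1,13,0],[0,0,0],0],[[2,38,0],[0,0,0],0],[[4,70,0],[0,0,0],0],[[6,104,0],[0,0,0],0],[[8,136,0],[0,0,0],0],[[10,160,0],[0,0,0],0],[[11.3,172,0],[0,0,0],0],[[11.3,174.3,0],[0,0,0],0],[[11.3,174.3,0],[0,0,0],0],[[11.3,174.3,0],[0,0,0],0]]'; python3 - <<'E'
from h import *
goto(.6313,.0198,.027,96.5)
c=get_calibration("wrist");p,d=camera("wrist"); cv2.imwrite("pics/w10.png",p[:,:,::-1])
E
```

```text
time_s: 15.63
eef_pos: [0.6299, 0.0199, 0.1171]
eef_rot: [-0.001, 0.666, 0.746, -0.001]
wrist_force: [-0.9, 0.2, -1.7]
opening: 0.686
yaw 96.5 shift [-0.3  1.7 90.1] turn [-0.003  0.     0.   ] q6~ -5 rows~ 2.2
yaw 276.5 shift [-0.3  1.7 90.1] turn [-0.    -0.005 -3.141] q6~ 175 rows~ 25.1
at [0.6299 0.0199 0.1171] yaw 96.5 open 0.686 F [-0.9  0.2 -1.7] t 15.63
```

View pics/w10.png

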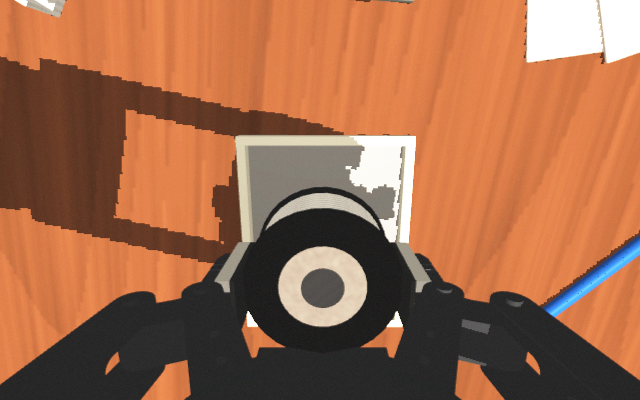

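The reel is centred over the large bay, with the far wall's corners at (237,137) and (415,137). Lower it.

```bash
python3 -m jog '[[[0,1,18],[0,0,0],0],[[0,1.7,45],[-0.003,0,0],0],[[0,1.7,68],[-0.003,0,0],0],[[0,1.7,82],[-0.003,0,0],0],[[0,1.7,88],[-0.003,0,0],0],[[0,1.7,91],[-0.003,0,0],0],[[0,1.7,92.5],[-0.003,0,0],0],[[0,1.7,93.5],[-0.003,0,0],0],[[0,1.7,94],[-0.003,0,0],0],[[0,1.7,94],[-0.003,0,0],0],[[0,1.7,94],[-0.003,0,0],0]]'
```

```text
time_s: 16.6
eef_pos: [0.632, 0.0199, 0.0245]
eef_rot: [0.001, 0.666, 0.746, 0.0]
wrist_force: [-0.7, -1.4, -2.8]
opening: 0.685
```

```bash
python3 -m jog '[[[0,0,0.8],[0,0,0],0],[[0,0,1.6],[0,0,0],0],[[0,0,1.6],[0,0,0],0],[[0,0,1.6],[0,0,0],0]]'; python3 -m jog '[[[0,0,0],[0,0,0],0.82],[[0,0,0],[0,0,0],0.82],[[0,0,0],[0,0,0],0.82],[[0,0,-6],[0,0,0],0.82],[[0,0,-22],[0,0,0],0.82],[[0,0,-50],[0,0,0],0.9],[[0,0,-85],[0,0,0],1],[[0,0,-115],[0,0,0],1],[[0,0,-130],[0,0,0],1],[[0,0,-135],[0,0,0],1],[[0,0,-135],[0,0,0],1]]'; python3 - <<'E'
from h import *
goto(.431,.152,.16,-26)
c=get_calibration("wrist");p,d=camera("wrist"); cv2.imwrite("pics/w11.png",p[:,:,::-1]);np.save("pics/w11_p.npy",p)
E
```

```text
time_s: 16.93
eef_pos: [0.6322, 0.0199, 0.0243]
eef_rot: [0.001, 0.666, 0.746, 0.0]
wrist_force: [-3.3, 0.5, 7.4]
opening: 0.683
time_s: 17.85
eef_pos: [0.633, 0.0199, 0.1613]
eef_rot: [0.002, 0.666, 0.746, 0.001]
wrist_force: [0.6, 0.5, -0.9]
opening: 1.002
yaw -26 shift [ 154.2 -185.7   -0. ] turn [ 0.005 -0.005  2.138] q6~ 135 rows~ 17.1
yaw 154 shift [ 154.2 -185.7   -0. ] turn [ 0.004  0.004 -1.003] q6~ -45 rows~ 8.0
at [0.633  0.0199 0.1613] yaw 96.5 open 1.002 F [ 0.6  0.5 -0.9] t 17.85
```

View pics/w11.png

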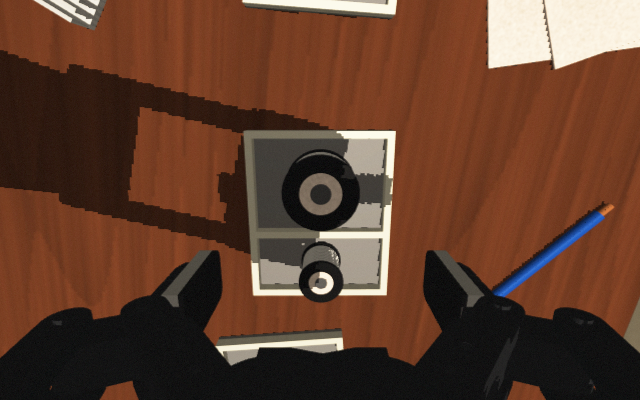

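Both reels stand in their bays, the large one at (320,193) and the small one at (320,282). Next, the heat sink.

```bash
python3 -m jog '[[[8,-10,0],[0,0,-0.1],1],[[24,-29,0],[0,0,-0.22],1],[[44,-53,0],[0,0,-0.34],1],[[64,-77,0],[0,0,-0.46],1],[[85,-102,0],[0,0,-0.58],1],[[105,-127,0],[0,0,-0.7],1],[[125,-150,0],[0,0,-0.82],1],[[141,-170,0],[0,0,-0.92],1],[[151,-182,0],[0,0,-0.98],1],[[154,-186,0],[0.004,0.004,-1.003],1],[[154,-186,0],[0.004,0.004,-1.003],1],[[154,-186,0],[0.004,0.004,-1.003],1],[[154,-186,0],[0.004,0.004,-1.003],1]]'; python3 - <<'E'
from h import *
goto(.431,.152,.017,154)
c=get_calibration("wrist");p,d=camera("wrist"); cv2.imwrite("pics/w12.png",p[:,:,::-1]);np.save("pics/w12_p.npy",p)
E
```

```text
time_s: 18.98
eef_pos: [0.4305, 0.1513, 0.1584]
eef_rot: [-0.001, 0.226, 0.974, -0.0]
wrist_force: [-0.3, -0.4, -0.6]
opening: 1.001
yaw 154 shift [ -0.6   1.  141.4] turn [-0.001 -0.003 -0.002] q6~ -45 rows~ 3.4
yaw 334 shift [ -0.6   1.  141.4] turn [-4.000e-03  2.000e-03  3.139e+00] q6~ 135 rows~ 25.1
at [0.4305 0.1513 0.1584] yaw 153.9 open 1.001 F [-0.3 -0.4 -0.6] t 18.98
```

View pics/w12.png

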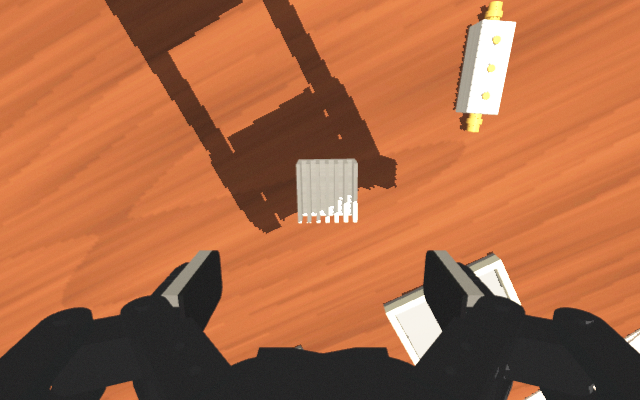

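The heat sink spans (297,159)–(358,223), with its fins along the image vertical, aligned with the jaws. I'll refine its pose.

```bash
python3 - <<'E'
from h import *
p=np.load("pics/w12_p.npy");c=get_calibration("wrist")
r=body(p,c,(285,372,150,232),.026,lambda H,S,V:(S<70)&(V>90))
w=ray(c,[[297,163],[356,163],[299,222],[358,222]],.026)*1000;print(np.round(w),np.round(w.mean(0),1))
goto(.4325,.1515,.018,154)
E
```

```text
centre [430.9 154.7] size [49.1 51.7] ang 63.9
[[400. 144.  26.]
 [420. 185.  26.]
 [444. 123.  26.]
 [465. 166.  26.]] [432.5 154.4  26. ]
yaw 154 shift [ -2.1   1.3 140.4] turn [-0.001 -0.003 -0.002] q6~ -45 rows~ 3.4
yaw 334 shift [ -2.1   1.3 140.4] turn [-4.000e-03  2.000e-03  3.139e+00] q6~ 135 rows~ 25.1
at [0.4305 0.1513 0.1585] yaw 153.9 open 1.002 F [-0.3 -0.1  0.9] t 19.03
```

```bash
python3 -m jog '[[[0,1.5,20],[0,0,0],1],[[0,3.2,55],[0,-0.002,0],1],[[0,3.2,90],[0,-0.002,0],0.95],[[0,3.2,118],[0,-0.002,0],0.9],[[0,3.2,133],[0,-0.002,0],0.9],[[0,3.2,139],[0,-0.002,0],0.9],[[0,3.2,140],[0,-0.002,0],0.9],[[0,3.2,140],[0,-0.002,0],0.9],[[0,3.2,140],[0,-0.002,0],0],[[0,3.2,140],[0,-0.002,0],0],[[0,3.2,140],[0,-0.002,0],0],[[0,3.2,140],[0,-0.002,0],0],[[0,3.2,140],[0,-0.002,0],0]]'; python3 -m jog '[[[0,0,-3],[0,0,0],0],[[0,0,-15],[0,0,0],0],[[0,0,-40],[0,0,0],0],[[0,0,-70],[0,0,0],0],[[0,0,-93],[0,0,0],0],[[0,0,-100],[0,0,0],0],[[0,0,-100],[0,0,0],0],[[0,0,-100],[0,0,0],0]]';  python3 - <<'E'
from h import *
p,d=camera("wrist"); cv2.imwrite("pics/w13.png",p[:,:,::-1])
goto(.613,.208,.12,182.5)
E
```

```text
time_s: 20.12
eef_pos: [0.433, 0.1543, 0.0201]
eef_rot: [0.001, 0.226, 0.974, -0.0]
wrist_force: [-0.7, -0.4, 5.8]
opening: 0.55
time_s: 20.78
eef_pos: [0.4327, 0.1544, 0.12]
eef_rot: [0.001, 0.226, 0.974, -0.0]
wrist_force: [0.9, 0.7, 0.2]
opening: 0.549
yaw 182.5 shift [-138.9  128.    -0.8] turn [-0.001  0.001 -0.5  ] q6~ -74 rows~ 4.5
yaw 362.5 shift [-138.9  128.    -0.8] turn [1.000e-03 1.000e-03 2.642e+00] q6~ 106 rows~ 21.1
at [0.4319 0.1543 0.1191] yaw 153.9 open 0.55 F [ 0.1  0.4 -1.7] t 20.83
```

View pics/w13.png

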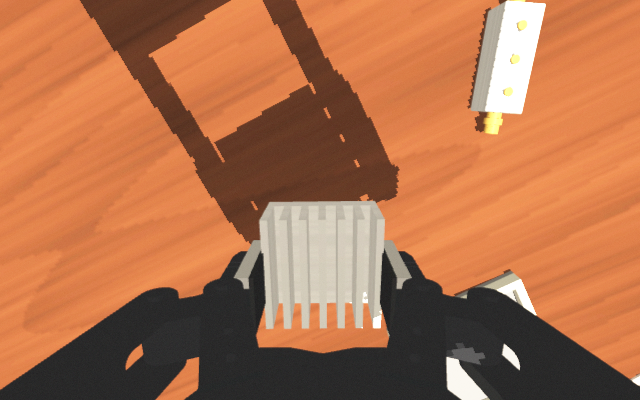

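The heat sink is held level. Carry it to the single tray.

```bash
python3 -m jog '[[[-9,8,0],[0,0,-0.04],0],[[-27,25,0],[0,0,-0.1],0],[[-50,46,0],[0,0,-0.18],0],[[-75,69,0],[0,0,-0.27],0],[[-100,92,0],[0,0,-0.36],0],[[-122,112,0],[0,0,-0.44],0],[[-135,124,0],[0,0,-0.48],0],[[-139,128,0],[0,0,-0.5],0],[[-139,128,0],[0,0,-0.5],0],[[-139,128,0],[0,0,-0.5],0]]'; python3 - <<'E'
from h import *
goto(.613,.208,.025,182.5)
c=get_calibration("wrist");p,d=camera("wrist"); cv2.imwrite("pics/w14.png",p[:,:,::-1])
E
```

```text
time_s: 21.67
eef_pos: [0.6113, 0.2077, 0.117]
eef_rot: [-0.002, -0.021, 1.0, -0.001]
wrist_force: [-0.1, -0.1, -0.8]
opening: 0.549
yaw 182.5 shift [-2.   0.4 92. ] turn [-0.001 -0.003 -0.001] q6~ -74 rows~ 2.2
yaw 362.5 shift [-2.   0.4 92. ] turn [-5.000e-03  2.000e-03  3.141e+00] q6~ 106 rows~ 25.1
at [0.6113 0.2077 0.117 ] yaw -177.5 open 0.549 F [-0.1 -0.1 -0.8] t 21.67
```

View pics/w14.png

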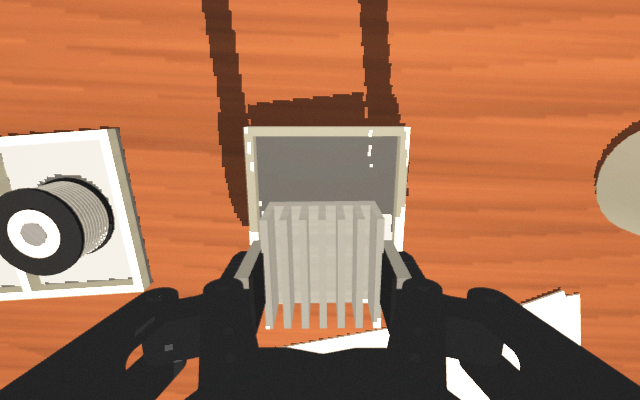

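```bash
python3 - <<'E'
from h import *
c=get_calibration("wrist"); w=ray(c,[[245,128],[409,128]],.014)*1000; print(np.round(w,1))
a=np.radians(2.5); print(w[:,:2].mean(0)+56*np.array([np.cos(a),np.sin(a)]))
E
```

```text
[[561.  152.6  14. ]
 [556.2 263.3  14. ]]
[614.58297428 210.39389851]
```

```bash
python3 -m jog '[[[-1,1,18],[0,0,0],0],[[-3,1.8,45],[0,-0.003,0],0],[[-3,1.8,68],[0,-0.003,0],0],[[-3,1.8,82],[0,-0.003,0],0],[[-3,1.8,88],[0,-0.003,0],0],[[-3,1.8,91],[0,-0.003,0],0],[[-3,1.8,92.5],[0,-0.003,0],0],[[-3,1.8,93.5],[0,-0.003,0],0],[[-3,1.8,94],[0,-0.003,0],0],[[-3,1.8,94],[0,-0.003,0],0],[[-3,1.8,94],[0,-0.003,0],0]]'
```

```text
time_s: 22.63
eef_pos: [0.6144, 0.2096, 0.0244]
eef_rot: [0.001, -0.021, 1.0, -0.001]
wrist_force: [0.3, -0.1, -0.8]
opening: 0.546
```

```bash
python3 -m jog '[[[0,0,0.8],[0,0,0],0],[[0,0,1.6],[0,0,0],0],[[0,0,1.6],[0,0,0],0],[[0,0,1.6],[0,0,0],0]]'; python3 -m jog '[[[0,0,0],[0,0,0],0.69],[[0,0,0],[0,0,0],0.69],[[0,0,0],[0,0,0],0.69],[[0,0,-6],[0,0,0],0.69],[[0,0,-22],[0,0,0],0.69],[[0,0,-50],[0,0,0],0.8],[[0,0,-85],[0,0,0],1],[[0,0,-115],[0,0,0],1],[[0,0,-130],[0,0,0],1],[[0,0,-135],[0,0,0],1],[[0,0,-135],[0,0,0],1]]'; python3 - <<'E'
from h import *
goto(.400,.302,.16,-30)
c=get_calibration("wrist");p,d=camera("wrist"); cv2.imwrite("pics/w15.png",p[:,:,::-1]);np.save("pics/w15_p.npy",p)
E
```

```text
time_s: 22.97
eef_pos: [0.6148, 0.2096, 0.0241]
eef_rot: [0.001, -0.022, 1.0, -0.001]
wrist_force: [-4.2, -0.0, 6.7]
opening: 0.548
time_s: 23.88
eef_pos: [0.6155, 0.2099, 0.1611]
eef_rot: [0.003, -0.022, 1.0, -0.0]
wrist_force: [-0.0, -0.2, -0.1]
opening: 1.002
yaw -30 shift [ 2.113e+02  1.013e+02 -1.000e-01] turn [-7.000e-03  1.000e-03 -2.575e+00] q6~ 157 rows~ 20.6
yaw 150 shift [ 2.113e+02  1.013e+02 -1.000e-01] turn [0.001 0.006 0.567] q6~ -23 rows~ 5.6
at [0.6155 0.2099 0.1611] yaw -177.5 open 1.002 F [-0.  -0.2 -0.1] t 23.88
```

View pics/w15.png

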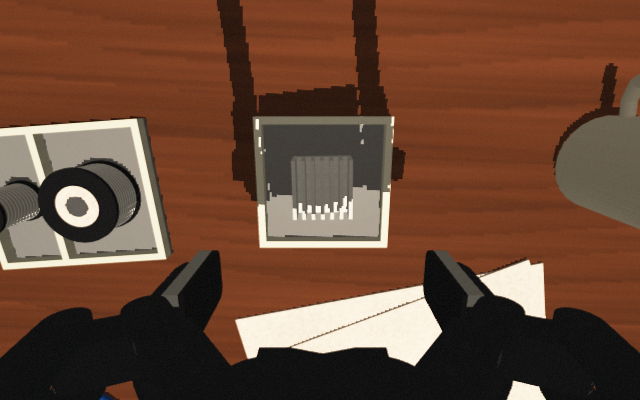

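The heat sink is flat in the single tray at (322,187), and the mug is untouched on the right. Last is the long filter.

```bash
python3 -m jog '[[[14,6,0],[0,0,0.04],1],[[40,19,0],[0,0,0.11],1],[[75,36,0],[0,0,0.2],1],[[110,53,0],[0,0,0.3],1],[[145,70,0],[0,0,0.39],1],[[178,85,0],[0,0,0.48],1],[[202,97,0],[0,0,0.54],1],[[211,101,0],[0,0.006,0.567],1],[[211,101,0],[0,0.006,0.567],1],[[211,101,0],[0,0.006,0.567],1],[[211,101,0],[0,0.006,0.567],1]]'; python3 - <<'E'
from h import *
goto(.400,.302,.018,150)
c=get_calibration("wrist");p,d=camera("wrist"); cv2.imwrite("pics/w16.png",p[:,:,::-1]);np.save("pics/w16_p.npy",p)
body(p,c,(285,372,130,260),.024,lambda H,S,V:(S<70)&(V>150))
E
```

```text
time_s: 24.85
eef_pos: [0.3997, 0.3011, 0.1576]
eef_rot: [-0.002, 0.259, 0.966, -0.001]
wrist_force: [1.6, 0.8, -0.9]
opening: 0.997
yaw 150 shift [ -0.3   1.3 139.6] turn [-0.002 -0.003  0.   ] q6~ -23 rows~ 3.3
yaw 330 shift [ -0.3   1.3 139.6] turn [ 0.005 -0.004 -3.141] q6~ 157 rows~ 25.1
at [0.3997 0.3011 0.1576] yaw 150.0 open 0.997 F [ 1.6  0.8 -0.9] t 24.85
centre [399.6 302.7] size [23.9 66. ] ang 59.8
```

View pics/w16.png

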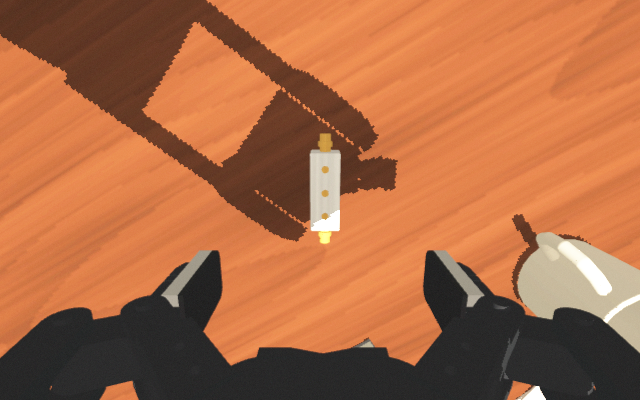

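The long filter is at (325,190), centre (399.6,302.5), aligned with the jaws. The mug at right is clear of the fingers.

```bash
python3 -m jog '[[[0.5,0.5,20],[0,0,0],1],[[0.8,1.2,55],[-0.002,-0.003,0],0.8],[[0.8,1.2,90],[-0.002,-0.003,0],0.6],[[0.8,1.2,118],[-0.002,-0.003,0],0.6],[[0.8,1.2,133],[-0.002,-0.003,0],0.6],[[0.8,1.2,138.5],[-0.002,-0.003,0],0.6],[[0.8,1.2,139],[-0.002,-0.003,0],0.6],[[0.8,1.2,139],[-0.002,-0.003,0],0.6],[[0.8,1.2,139],[-0.002,-0.003,0],0],[[0.8,1.2,139],[-0.002,-0.003,0],0],[[0.8,1.2,139],[-0.002,-0.003,0],0],[[0.8,1.2,139],[-0.002,-0.003,0],0],[[0.8,1.2,139],[-0.002,-0.003,0],0]]'; python3 -m jog '[[[0,0,-3],[0,0,0],0],[[0,0,-15],[0,0,0],0],[[0,0,-40],[0,0,0],0],[[0,0,-70],[0,0,0],0],[[0,0,-105],[0,0,0],0],[[0,0,-120],[0,0,0],0],[[0,0,-125],[0,0,0],0],[[0,0,-125],[0,0,0],0],[[0,0,-125],[0,0,0],0]]';  python3 - <<'E'
from h import *
p,d=camera("wrist"); cv2.imwrite("pics/w17.png",p[:,:,::-1])
goto(.616,-.178,.14,10.8)
E
```

```text
time_s: 25.98
eef_pos: [0.4008, 0.3031, 0.0205]
eef_rot: [0.001, 0.259, 0.966, 0.001]
wrist_force: [0.7, 0.1, 6.8]
opening: 0.268
time_s: 26.73
eef_pos: [0.3998, 0.3027, 0.145]
eef_rot: [0.001, 0.259, 0.966, 0.001]
wrist_force: [0.2, 0.0, -1.6]
opening: 0.267
yaw 10.8 shift [-427.9 -307.7    4.2] turn [ 1.000e-03 -1.000e-03  2.429e+00] q6~ 63 rows~ 19.4
yaw 190.8 shift [-427.9 -307.7    4.2] turn [ 0.001  0.001 -0.712] q6~ -117 rows~ 12.6
at [0.3994 0.3025 0.1442] yaw 150.0 open 0.264 F [-0.1 -0.2 -0.9] t 26.78
```

View pics/w17.png

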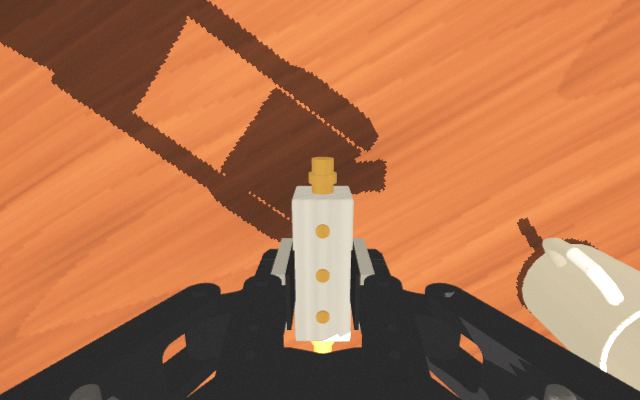

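The long filter is held level. Carry it across at about 0.14 m, above everything on that path.

```bash
python3 -m jog '[[[-12,-9,0],[0,0,-0.02],0],[[-38,-27,0],[0,0,-0.06],0],[[-68,-49,0],[0,0,-0.12],0],[[-100,-72,0],[0,0,-0.18],0],[[-132,-95,0],[0,0,-0.24],0],[[-164,-118,0],[0,0,-0.3],0],[[-196,-141,0],[0,0,-0.36],0],[[-228,-164,0],[0,0,-0.42],0],[[-260,-187,0],[0,0,-0.48],0],[[-292,-210,0],[0,0,-0.54],0],[[-324,-233,0],[0,0,-0.6],0],[[-356,-256,0],[0,0,-0.65],0],[[-386,-278,0],[0,0,-0.69],0],[[-410,-295,2],[0,0,-0.71],0],[[-424,-305,4],[0,0,-0.712],0],[[-428,-308,4],[0,0,-0.712],0],[[-428,-308,4],[0,0,-0.712],0],[[-428,-308,4],[0,0,-0.712],0]]'; python3 - <<'E'
from h import *
goto(.616,-.178,.025,190.8)
c=get_calibration("wrist");p,d=camera("wrist"); cv2.imwrite("pics/w18.png",p[:,:,::-1]);np.save("pics/w18_p.npy",p)
E
```

```text
time_s: 28.28
eef_pos: [0.6148, -0.1772, 0.1385]
eef_rot: [-0.001, -0.094, 0.996, 0.001]
wrist_force: [-0.7, 0.2, -0.0]
opening: 0.268
yaw 190.8 shift [ -1.3  -1.3 113.5] turn [ 0.003 -0.002 -0.001] q6~ -117 rows~ 2.7
yaw 370.8 shift [ -1.3  -1.3 113.5] turn [-3.000e-03 -4.000e-03  3.141e+00] q6~ 63 rows~ 25.1
at [ 0.6148 -0.1772  0.1385] yaw -169.2 open 0.268 F [-0.7  0.2 -0. ] t 28.28
```

View pics/w18.png

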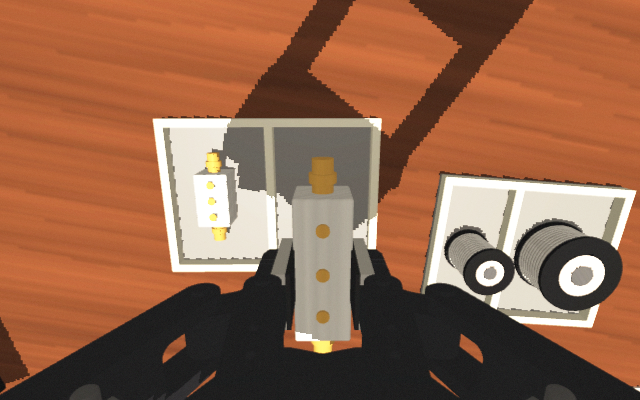

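```bash
python3 - <<'E'
from h import *
c=get_calibration("wrist")
w=ray(c,[[275,128],[371,128],[153,119],[381,118],[171,271]],.014)[:,:2]
print(np.round(w*1000))
a=np.radians(10.8);print(np.round((w-np.array([.623,-.217]))@np.array([[np.cos(a),-np.sin(a)],[np.sin(a),np.cos(a)]])*1000))
E
```

```text
[[ 571. -221.]
 [ 558. -151.]
 [ 582. -309.]
 [ 550. -146.]
 [ 702. -288.]]
[[-51.   6.]
 [-52.  77.]
 [-58. -83.]
 [-59.  84.]
 [ 64. -84.]]
```

```bash
python3 -m jog '[[[-1,0,18],[0,0,0],0],[[-2.7,-0.5,48],[0.002,-0.002,0],0],[[-2.7,-0.5,78],[0.002,-0.002,0],0],[[-2.7,-0.5,98],[0.002,-0.002,0],0],[[-2.7,-0.5,107],[0.002,-0.002,0],0],[[-2.7,-0.5,111],[0.002,-0.002,0],0],[[-2.7,-0.5,113],[0.002,-0.002,0],0],[[-2.7,-0.5,114],[0.002,-0.002,0],0],[[-2.7,-0.5,114.5],[0.002,-0.002,0],0],[[-2.7,-0.5,114.5],[0.002,-0.002,0],0],[[-2.7,-0.5,114.5],[0.002,-0.002,0],0]]'
```

```text
time_s: 29.25
eef_pos: [0.6182, -0.1769, 0.0257]
eef_rot: [0.001, -0.094, 0.996, -0.0]
wrist_force: [1.3, 0.0, 0.7]
opening: 0.266
```

```bash
python3 -m jog '[[[0,0,1],[0,0,0],0],[[0,0,2.5],[0,0,0],0],[[0,0,2.5],[0,0,0],0],[[0,0,2.5],[0,0,0],0]]'; python3 -m jog '[[[0,0,0],[0,0,0],0.42],[[0,0,0],[0,0,0],0.42],[[0,0,0],[0,0,0],0.42],[[0,0,-6],[0,0,0],0.42],[[0,0,-22],[0,0,0],0.42],[[0,0,-50],[0,0,0],0.6],[[0,0,-85],[0,0,0],1],[[0,0,-115],[0,0,0],1],[[0,0,-150],[0,0,0],1],[[0,0,-165],[0,0,0],1],[[0,0,-165],[0,0,0],1]]'; python3 - <<'E'
from h import *
c=get_calibration("wrist");p,d=camera("wrist"); cv2.imwrite("pics/w19.png",p[:,:,::-1])
goto(.35,-.35,.25,190.8)
E
```

```text
time_s: 29.58
eef_pos: [0.6189, -0.1773, 0.0245]
eef_rot: [0.002, -0.094, 0.996, -0.001]
wrist_force: [-1.7, 0.8, 6.0]
opening: 0.267
time_s: 30.5
eef_pos: [0.6209, -0.1783, 0.1957]
eef_rot: [0.006, -0.094, 0.996, -0.003]
wrist_force: [0.3, -0.2, 0.5]
opening: 0.998
yaw 190.8 shift [ 296.7 -118.9  -59.1] turn [-0.005  0.008  0.   ] q6~ -146 rows~ 7.8
yaw 370.8 shift [ 296.7 -118.9  -59.1] turn [-0.013 -0.008 -3.141] q6~ 34 rows~ 25.1
at [ 0.6197 -0.1777  0.1927] yaw -169.2 open 1.0 F [ 0.5 -0.3 -1. ] t 30.55
```

View pics/w19.png

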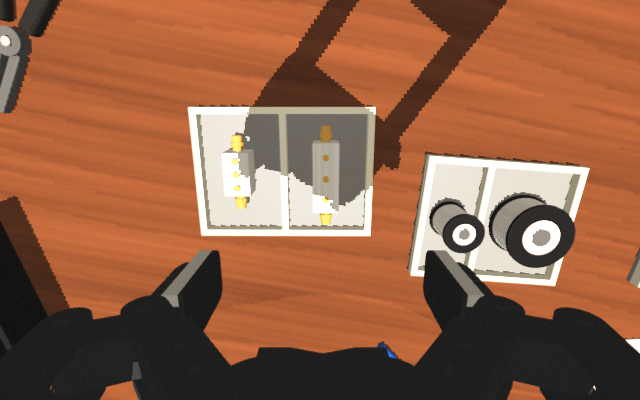

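Each lane holds one filter: short at (240,175), long at (325,175). I'll move the arm aside and check everything from the top camera.

```bash
python3 -m jog '[[[15,-6,-10],[0,0,0],1],[[45,-18,-30],[0,0,0],1],[[80,-32,-50],[0,0,0],1],[[115,-46,-59],[0,0,0],1],[[150,-60,-59],[0,0,0],1],[[185,-74,-59],[0,0,0],1],[[220,-88,-59],[0,0,0],1],[[250,-100,-59],[0,0,0],1],[[280,-112,-59],[0,0,0],1],[[295,-119,-59],[0,0,0],1],[[295,-119,-59],[0,0,0],1],[[295,-119,-59],[0,0,0],1],[[295,-119,-59],[0,0,0],1]]'; python3 - <<'E'
from h import *
for n in("top","scene"):
    p,d=camera(n); np.save(f"pics/{n}1_p.npy",p); np.save(f"pics/{n}1_d.npy",d)
    q=p[90:265,120:540] if n=="top" else p[80:330,60:520]
    cv2.imwrite(f"pics/{n}1.png",cv2.resize(q,None,fx=1.7 if n!="top" else 1.9,fy=1.7 if n!="top" else 1.9,interpolation=cv2.INTER_CUBIC)[:,:,::-1])
    p0=np.load(f"pics/{n}0_p.npy").astype(int); df=np.abs(p.astype(int)-p0).max(2)
    if n=="top": print("diff mug",(df[140:200,120:175]>40).sum(),"strippers",(df[150:225,475:515]>40).sum())
E
```

```text
time_s: 31.63
eef_pos: [0.3518, -0.349, 0.2489]
eef_rot: [0.004, -0.094, 0.996, -0.001]
wrist_force: [0.5, -0.8, -0.1]
opening: 0.998
diff mug 0 strippers 13
```

View pics/top1.png

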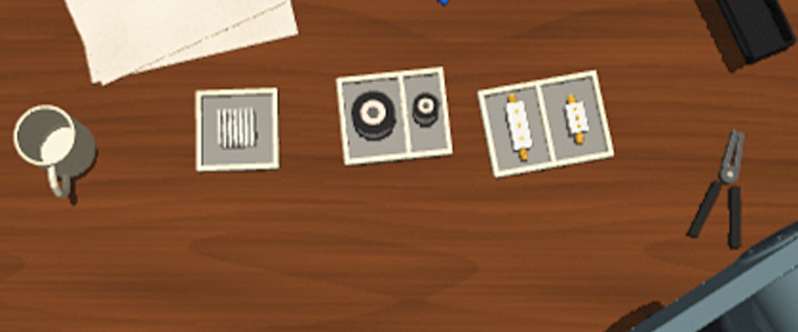

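View pics/scene1.png

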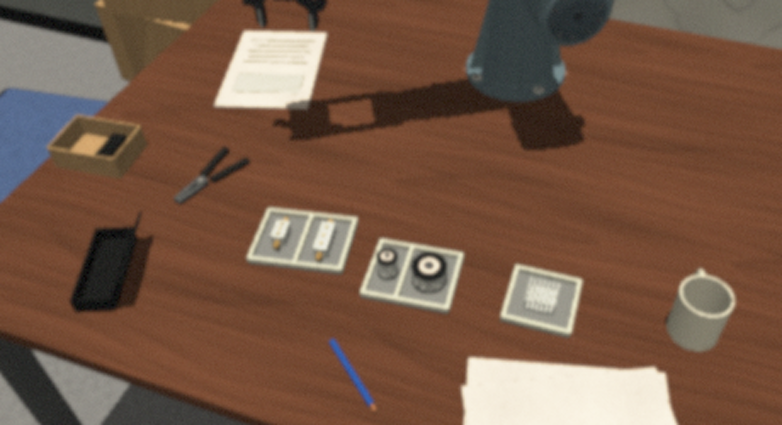

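All five parts sit in their bays, and the mug and strippers look unmoved. I'll do one height and position check from the saved depth.

```bash
python3 - <<'E'
from h import *
p=np.load("pics/top1_p.npy");d=np.load("pics/top1_d.npy");c=get_calibration("top");T=c["world_from_camera"]
vv,uu=np.mgrid[0:400,0:640]
P=np.stack([(uu-c["cx"])/c["fx"]*d,(vv-c["cy"])/c["fy"]*d,d],-1)@T[:3,:3].T+T[:3,3]
for n,(x,y),yaw,ctr,zt in [("fl",(.6185,-.177),10.8,(.624,-.217),.028),("fs",(.631,-.2565),10.8,(.624,-.217),.028),("rl",(.632,.02),6.6,(.6345,-.008),.040),("rs",(.640,-.051),6.6,(.6345,-.008),.046),("hs",(.615,.2095),2.5,(.613,.2095),.030)]:
    r=.008 if n[0]=='f' else .012
    m=(np.hypot(P[...,0]-x,P[...,1]-y)<r+.004)&(P[...,2]>zt-.006)
    q=P[m]; print(n,m.sum(),"z med",np.round(np.median(q[:,2]),4),"expect",zt)
df=np.abs(p.astype(int)-np.load("pics/top0_p.npy").astype(int)).max(2)[150:225,475:515]; v,u=np.where(df>40); print("stripper diffs",list(zip(u+475,v+150)))
disc(p,c,(305,330,135,165),.040); disc(p,c,(336,352,135,155),.046)
E
```

```text
fl 62 z med 0.0297 expect 0.028
fs 64 z med 0.0291 expect 0.028
rl 115 z med 0.042 expect 0.04
rs 121 z med 0.0474 expect 0.046
hs 51 z med 0.0305 expect 0.03
stripper diffs [(np.int64(514), np.int64(221)), (np.int64(512), np.int64(222)), (np.int64(513), np.int64(222)), (np.int64(514), np.int64(222)), (np.int64(511), np.int64(223)), (np.int64(512), np.int64(223)), (np.int64(513), np.int64(223)), (np.int64(514), np.int64(223)), (np.int64(510), np.int64(224)), (np.int64(511), np.int64(224)), (np.int64(512), np.int64(224)), (np.int64(513), np.int64(224)), (np.int64(514), np.int64(224))]
disc [631.6  21.3] [32.6 33.6]
disc [628.9  19.3] [72.4 84.7]
disc [639.8 -49.9] [19.2 19.7]
disc [634.  -51.7] [44.9 72.5]
```

The heights match parts resting on the tray floors, within the ~1.5 mm bias seen on the bench at the start. The 13 changed pixels near the strippers are the arm's edge at the corner of the check window. I'll hand in.

```bash
python3 -c "
from bench import *
print(hand_in())"
```

```text
the job is handed in; nothing more can be done
None
```

I sorted all five parts into their trays and handed the job in at about 32 s of robot time, well under the 112 s limit; `hand_in()` gives no verdict.

- **Filters:** the short filter is in the −y lane and the long one in the +y lane of the lane tray.
- **Reels:** the large reel is in the larger bay and the small reel in the smaller bay.
- **Heat sink:** it is in the undivided tray.

**Placing:** I lowered each part until light floor contact (about 4–7 N), released it and lifted clear.

**Last checks (top and scene cameras):** each part was upright in its bay. The reel discs measured within about 2 mm of the bay centres.

**Small disagreement:** the tops read 0.5–2 mm higher than they should for parts on the floor. That is inside the 3 mm limit, and most parts read up to 2 mm high on the bench at the start too.

**Mug and strippers:** the mug showed no pixel change. The only changes near the strippers were 13 pixels at the corner of the check window, which I put down to the arm's edge.

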